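# Close the oil tank and hold the flask down in its filling cradle

### The arm

A 6-joint arm with a two-finger parallel gripper is mounted at the origin on the work surface. World frame = base frame: x ahead of the robot, y to its left, z up, the work surface at z = 0. Lengths are in m, angles in rad, forces in N, time in s.
With the tool pointing down it reaches from about 0.275 to 0.875 m from the base axis. Payload 12.5 kg.
Tool frame: the origin (TCP) lies between the finger pads; the fingertips stand 25 mm ahead of it and the grasp point (between the pads) lies 6 mm ahead of it; z points along the fingers, y is the line along which they close (so a half turn about z gives the same grasp; the last joint's range is limited). The gripper opens to 85 mm and grips with 20 to 120 N. Pads are 22 mm wide; open, the fingers measure 114 mm over their backs; the gripper's body (76 mm by 85 mm) begins 54 mm behind the grasp point. The pads swing forward as they close: fully open they stand 13 mm farther back than shut.
Start: joints at [1.072, 0.351, 1.652, -0, 1.139, -0.085], TCP at [0.221, 0.504, 0.217] pointing down, gripper open.
Joint ranges: [-2.75, 2.75], [-0.79, 2.1], [0.01, 2.65], [-1.57, 4.71], [0.07, 3.14], [-2.87, 2.87]. Speed limits (rad/s): [2.22, 2.22, 2.79, 3.14, 3.14, 3.14].

### API

Orientations are given as [roll, pitch, yaw] about the fixed x, y, z axes, in that order (R = Rz(yaw) Ry(pitch) Rx(roll)).
In Python, from bench import arm gives the robot as it stands. The module is installed in compiled form; this text tells all that it offers.
- The arm moves only by the tool step_arm, never from a script. Its argument "deltas" is a list of rows, each an object of numbers: "x", "y", "z": the shift along the tool's x, y, z in mm; "twist": the turn about the tool's z in degrees. A call has 1 to 8 rows; each row is the pose to reach, as a shift and turn from the pose commanded when the call began, along the tool's axes at that moment; what a row does not reach only later rows make up. A row lasts 1/12 s, in which the tool goes at most 41.7 mm and 7.16 degrees, less where a joint would pass 70% of its speed; a pose out of reach is approached as far as the arm can. A call with a gripper value outside its range is refused whole. "hand" is the finger opening in mm, from 0 to 85.4, set as the call begins (left out, the last holds). The fingers move at their own pace and stop on an object; "squeeze" is the grip in N (left out, the last holds). Time passes only in rows, so rows that repeat a pose let the fingers close. It gives the time, the measured TCP pose, the force, the opening and the grip force at its end, in the units of the state.
- arm.observe(): the state, without advancing time (a new reading comes with each control period).
- arm.get_image(name): name is "side" or "top"; returns the picture (384x512x3 uint8, blue, green, red); there is no depth.
- arm.get_calibration(name): a dict with "K" (3x3 intrinsics, pixels), "pose" (4x4, takes a point from camera to world coordinates). Camera axes: x right, y down, z forward; pixel columns grow to the right and rows downward; lengths in m; the calibration is good to about 2 mm. A picture is of the moment at which its call begins. get_calibration takes no time and is no camera call.
- arm.close_job(): hands the job in; it is judged then, once.
Trained networks look in the newest picture that a camera, given by its name, has taken for a name from the list of things; names that differ only in an ending like _2 or _b are one class to them, and where a whole thing is asked for, a point or a joint stands for the part that bears it (a point fixed in the world has none). Each returns a list of dicts, best first, with "score" (0 to 1); they miss things now and then, are a little off and sometimes report something else, mostly with a low value. They report only what shows in the picture. A call takes as long as a camera call. They do not tell look-alikes from the thing itself.
- arm.find_in(camera, target): "box" ([left, top, right, bottom] as shares, 0 to 1, of the picture: columns of its width, rows of its height, round what is visible of it).
The state is a dict: "clock": time; "joint_pos": joint angles; "dq": joint speeds; "tau": joint torques, N m; "eef_pos": TCP position; "orientation": TCP orientation; "force": force on the tool from outside, world axes, zero at the start; "wrist_torque": the same for the moment, N m; "opening": finger opening in m; "finger_force": force on a finger pad.
Only numpy, scipy, OpenCV 4.12 (cv2) and the standard library are available. Lean on these libraries where they do the work, as an engineer would, in place of code of your own. Each camera call takes 0.05 s, during which the arm holds its last target. There are 200 camera calls.

### The job

First swing the oil tank's hinged lid fully shut, so that its tab drops behind the tank's front rim. Then pick up the round-bellied flask, set it upright in the sprung ring beside the tank and press it down as far as the ring goes; the filling valve is open only while the ring is down, so finish still holding the flask pressed fully down, without letting go. Do not tip the flask over, and leave the other things on the bench where they are.

Things in the scene. Friction and masses are not known exactly. Their poses are not given: they have to be found in the camera images.
- tank_hinge (a point): middle of the lid's hinge line on the open-topped grey metal tank (130 x 120 mm, rim 92 mm above the bench), at rim height. Does not move with the lid. z up, x along the hinge, -y from the hinge across the tank to the ring cradle (ring axis at y = -220 mm, x = 0), which stands on the same fixed plywood board (150 x 300 x 12 mm). Board's place and yaw vary.
- lid_edge (a point): middle of the lid's free edge, on its outer (upper) face; moves with it. Grey flat plate, 134 mm along the hinge, 126 mm from hinge to free edge, 6 mm thick, underside on the hinge line; a tab (60 mm wide, 22 mm deep) under it near the free edge goes inside the tank wall when shut. Shut, the outer face is level, 98 mm above the bench.
- lid (a joint): angle of the lid in rad: 0 shut and level, growing as its free edge rises. Begins half open to nearly upright, leaning back away from the ring cradle. Stiff hinge: stays at any angle; 1 to 2.5 N at the free edge swings it shut; no catch.
- ring_top (a point): centre of the upper edge of the sprung steel ring; z up; moves with the ring. Ring bore 66 mm, body 78 mm, flange 90 mm across, open inside below; its upper edge is 60 mm above the bench when free and 42 mm when fully down. It stands in a round dark steel cup, 92 mm across, 40 mm high.
- cradle (a joint): how far the ring is pressed down, in m: 0 free, 0.018 at the stop. Spring: it begins to move at about 6 N and needs about 14 N at the stop, so the flask's weight alone does not move it.
- flask_center (a point): centre of the round-bellied flask, 57 mm above its foot; z along its axis. Aluminium, 114 mm tall: foot 40 mm across, ball belly 74 mm across (widest 31 mm up), straight neck 28 mm across from 66 mm up to the top. 0.18 to 0.29 kg. Seated in the ring, this centre is about 42 mm above the ring's upper edge. Stands in one of three places, bottle and jar in the others.
- bottle: straight-sided aluminium bottle with a black cap, 56 mm across, 140 mm tall, standing; origin at its underside. Leave alone.
- jar: squat straight aluminium jar with a steel lid, 64 mm across, 85 mm tall, standing; origin at its underside. Leave alone.
- brush: brush about 200 mm long, lying on the bench to the left of the tank. Leave alone.
- tape: roll of paper tape, 96 mm across, 24 mm tall, lying flat beyond the station. Leave alone.
- offcut: dark wood offcut, 110 x 50 x 22 mm. Leave alone.
- hammer: hammer lying at the far side of the bench. Leave alone.
- handscrew: wooden handscrew clamp with two jaws 160 mm long, lying at the left. Leave alone.
- flask: the flask itself, origin at the centre of its foot (57 mm below point flask_center).
There are look-alikes about, which are no part of the job. Leave any pink or purple look-alike of the flask alone.

How it is judged:
By the outcome, as a careful person would: the job done as asked, in the order asked, and still so for the second after the job is handed in, while the arm keeps its last pose, push and grip.
It also fails if it takes over 56 s, if anything falls off the work surface, if the arm or the gripper's body presses on something with over 40 N, if the wrist force passes 120 N, or if a joint passes its speed limit or range.

## Working session

There is one attempt and no reset: what is moved stays moved. The work goes in short steps, Python scripts to look and compute and a tool call to move; the robot and the scene stay as the last step left them, time stands still between calls to the robot, and variables do not carry over. Pictures are saved under pics/ and viewed, at most 10 in all, crops included, and the job is handed in when it is done.

Besides the shell and the picture viewer there is one more tool, called by a JSON object that holds its "api" and its "payload". step_arm: Moves the arm, as the interface text tells. Its arguments: {"type":"object","properties":{"deltas":{"type":"array","items":{"type":"object","properties":{"x":{"type":"number"},"y":{"type":"number"},"z":{"type":"number"},"twist":{"type":"number"}}}},"hand":{"type":"number"},"squeeze":{"type":"number"}},"required":["deltas"]}

```bash
mkdir -p pics; cat > h.py <<'E'
import numpy as np, cv2
from bench import arm
def cal(c):
    d=arm.get_calibration(c); return np.array(d["K"]),np.array(d["pose"])
def ray(c,u,v,z):
    K,T=cal(c); d=T[:3,:3]@np.linalg.inv(K)@np.array([u,v,1.]); o=T[:3,3]
    return o+d*(z-o[2])/d[2]
def proj(c,p):
    K,T=cal(c); q=K@(T[:3,:3].T@(np.array(p)-T[:3,3])); return q[:2]/q[2]
E
python3 - <<'E'
from h import *
t=arm.get_image("top");s=arm.get_image("side")
cv2.imwrite("pics/top1.png",cv2.resize(t,(800,600)));cv2.imwrite("pics/side1.png",cv2.resize(s,(800,600)))
for c in("top","side"):
    print(c,np.round(cal(c)[1],3).tolist(),cal(c)[0][0].round(0))
    for n in("flask","bottle","jar","lid_edge","ring_top"):
        print(n,[(np.round(np.array(b["box"])*[512,384,512,384]).tolist(),round(b["score"],2)) for b in arm.find_in(c,n)][:3])
print(arm.observe())
E
```

```text
top [[-0.025, -0.981, 0.19, 0.262], [-0.999, 0.029, 0.016, 0.02], [-0.022, -0.19, -0.982, 1.552], [0.0, 0.0, 0.0, 1.0]] [494.   0. 252.]
flask [([376.0, 121.0, 398.0, 143.0], 0.96), ([312.0, 155.0, 336.0, 179.0], 0.91), ([357.0, 243.0, 380.0, 266.0], 0.84)]
bottle [([365.0, 179.0, 386.0, 199.0], 0.63)]
jar [([320.0, 206.0, 342.0, 232.0], 0.8), ([315.0, 157.0, 336.0, 177.0], 0.22)]
lid_edge [([178.0, 147.0, 214.0, 197.0], 0.82)]
ring_top [([240.0, 163.0, 272.0, 197.0], 0.93)]
side [[0.942, -0.208, 0.264, 0.152], [-0.336, -0.602, 0.724, -0.947], [0.008, -0.771, -0.637, 0.928], [0.0, 0.0, 0.0, 1.0]] [390.   0. 256.]
flask [([291.0, 213.0, 319.0, 245.0], 0.97), ([225.0, 263.0, 251.0, 301.0], 0.94), ([364.0, 247.0, 387.0, 283.0], 0.91)]
bottle [([295.0, 244.0, 316.0, 290.0], 0.67), ([243.0, 139.0, 281.0, 148.0], 0.54)]
jar [([251.0, 234.0, 270.0, 259.0], 0.95), ([291.0, 246.0, 314.0, 288.0], 0.52), ([242.0, 140.0, 281.0, 150.0], 0.51)]
lid_edge [([240.0, 141.0, 282.0, 150.0], 0.86)]
ring_top [([260.0, 179.0, 286.0, 201.0], 0.77), ([294.0, 212.0, 318.0, 246.0], 0.65)]
{'clock': 0.6, 'joint_pos': array([ 1.07240273e+00,  3.50683803e-01,  1.65179647e+00,  3.79549197e-05,
        1.13911685e+00, -8.46017264e-02]), 'dq': array([-1.75544266e-03,  8.54318716e-04,  2.39106766e-04, -1.09471448e-03,
       -1.58949159e-04,  6.17116841e-05]), 'tau': array([-5.30645302e-04, -5.05856788e+01, -2.91569906e+01, -1.17611853e-04,
        5.95578367e-04, -2.02825191e-06]), 'eef_pos': array([0.22110732, 0.50358146, 0.21729978]), 'orientation': array([-3.14159111e+00, -3.47273736e-05,  2.72778490e+00]), 'force': array([-0.64385183,  0.00168741, -0.22216777]), 'wrist_torque': array([ 0.01464817,  0.0353139 , -0.02497533]), 'finger_force': 0.0, 'opening': 0.08552365577590199}
```

View pics/top1.png

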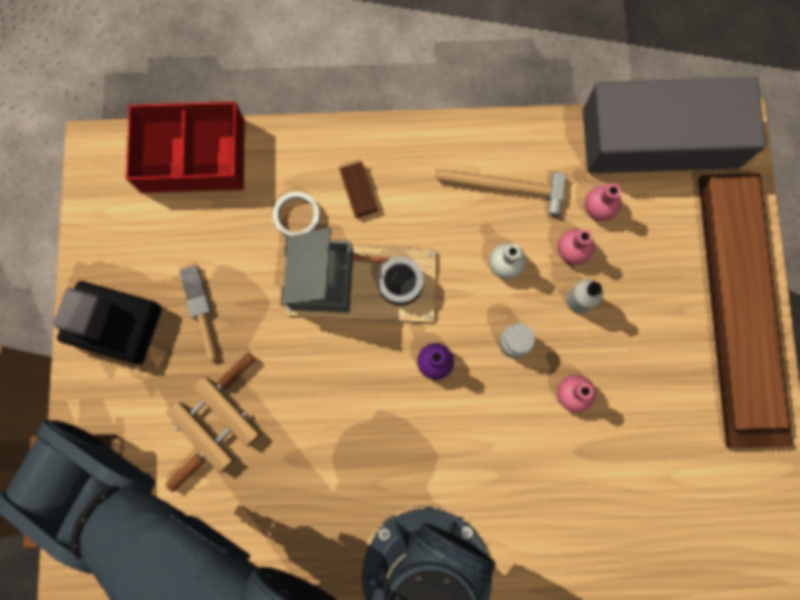

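View pics/side1.png

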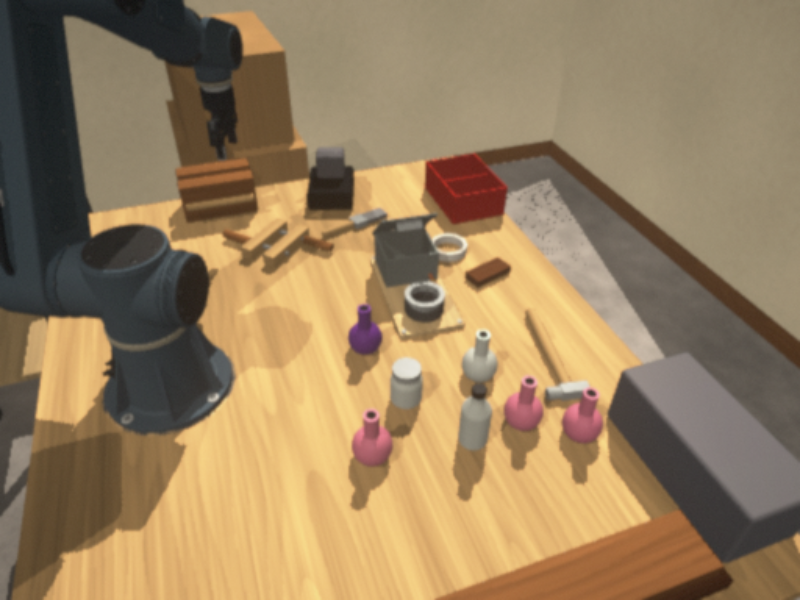

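The top view shows these flask look-alikes (800 px scale): bare aluminium flask (508,260), pinks (604,202), (577,245) and (577,393), and purple (436,361). The bottle is at (586,295), the jar at (518,341), the ring at (401,279), and the tank and lid near (320,270). I choose the aluminium one at (508,260) and will check it in a close crop.

```bash
python3 - <<'E'
from h import *
t=arm.get_image("top");s=arm.get_image("side")
a=cv2.resize(t[135:225,170:350],(800,400),interpolation=cv2.INTER_CUBIC)
b=cv2.resize(s[130:250,225:345],(600,600),interpolation=cv2.INTER_CUBIC)
cv2.imwrite("pics/ct.png",a);cv2.imwrite("pics/cs.png",b)
print("ring",ray("top",256.6,178.6,.06))
# flask by mouth pixels and boxes
print("flask top-mouth",ray("top",513/1.5625,252/1.5625,.114),"side mouth",ray("side",482.5/1.5625,336/1.5625,.114))
E
```

```text
ring [0.56482714 0.03008365 0.06      ]
flask top-mouth [ 0.6001846  -0.18553113  0.114     ] side mouth [ 0.59873547 -0.18820603  0.114     ]
```

View pics/ct.png

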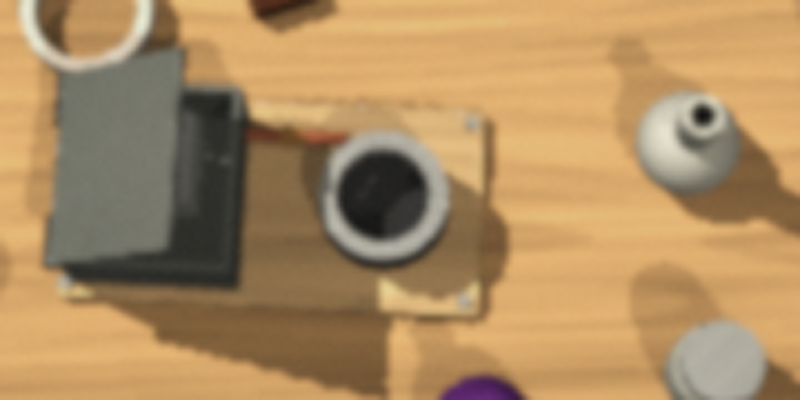

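View pics/cs.png

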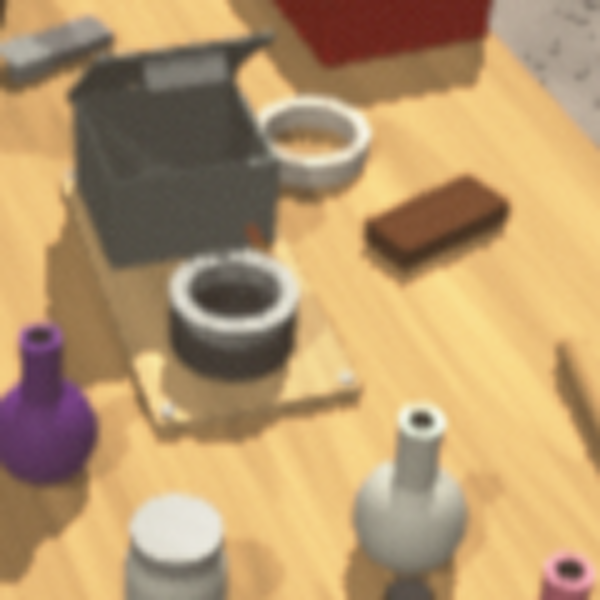

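```bash
python3 - <<'E'
from h import *
from scipy.optimize import least_squares
f=lambda x,y:(170+x/4.444,135+y/4.444)
ps=[(488,112,.012),(478,316,.012),(65,298,.012),(243,90,.092),(237,286,.092),(385,197,.06),(703,115,.114)]
for x,y,z in ps: print((x,y),ray("top",*f(x,y),z).round(3))
# joint fit of hinge pose and lid angle: unknown hx,hy,yaw,ang
obs=[]
def W(p,l):
    c,s=np.cos(p[2]),np.sin(p[2]); return np.array([p[0]+c*l[0]-s*l[1],p[1]+s*l[0]+c*l[1],l[2]+.092])
def lid(p,x,d):  # outer face
    a=p[3]; return W(p,[x,-d*np.cos(a)+.006*np.sin(a),d*np.sin(a)+.006*np.cos(a)])
def L(p):
    return [(W(p,[0,-.22,-.032]),(385,197)),
     (W(p,[.065*sg,-.12-off,0]),(243,90)) ,(W(p,[-.065*sg,-.12-off,0]),(237,286)),
     (lid(p,.067*sg,.126),(185,48)),(lid(p,-.067*sg,.126),(168,250)),(lid(p,.067*sg,0),(62,72)),(lid(p,-.067*sg,0),(45,265))]
for off in(0,):
  for sg,y0 in((1,0.),(-1,np.pi)):
   for a0 in(1.,1.5,2.):
    r=least_squares(lambda p:np.concatenate([proj("top",w)-f(*o) for w,o in L(p)]),[.565,.25,y0,a0])
    print(sg,r.x.round(3),r.cost.round(2),r.fun.round(1), "edge",lid(r.x,0,.126).round(3))
E
```

```text
(488, 112) [ 0.632 -0.046  0.012]
(478, 316) [ 0.484 -0.033  0.012]
(65, 298) [0.506 0.26  0.012]
(243, 90) [0.634 0.125 0.092]
(237, 286) [0.498 0.131 0.092]
(385, 197) [0.563 0.03  0.06 ]
(703, 115) [ 0.601 -0.185  0.114]
1 [ 0.58   0.249 -0.087  0.759] 4.57 [ 0.1  0.5  0.4 -0.2 -1.3 -2.3 -0.2  0.2 -0.   0.6  0.6  0.7  0.5  0.5] edge [0.572 0.162 0.183]
1 [ 0.58   0.249 -0.087  0.759] 4.57 [ 0.1  0.5  0.4 -0.2 -1.3 -2.3 -0.2  0.2 -0.   0.6  0.6  0.7  0.5  0.5] edge [0.572 0.162 0.183]
1 [ 0.58   0.249 -0.087  0.759] 4.57 [ 0.1  0.5  0.4 -0.2 -1.3 -2.3 -0.2  0.2 -0.   0.6  0.6  0.7  0.5  0.5] edge [0.572 0.162 0.183]Traceback (most recent call last):
  File "<stdin>", line 19, in <module>
    return func(*args, **kwargs)
    result = trf(vector_fun.fun, vector_fun.jac, x0, f0, J0, lb, ub, ftol, xtol,
                 gtol, max_nfev, x_scale, loss_function, tr_solver,
                 tr_options.copy(), verbose, callback=callback_wrapped)
    return trf_no_bounds(
        fun, jac, x0, f0, J0, ftol, xtol, gtol, max_nfev, x_scale,
        loss_function, tr_solver, tr_options, verbose,
[... 685 characters left out ...]
    df = [f_eval - f0 for f_eval in f_evals]
                                    ^^^^^^^
    f = np.atleast_1d(self.fun(x, *self.args, **self.kwargs))
                      ~~~~~~~~^^^^^^^^^^^^^^^^^^^^^^^^^^^^^^
    return np.atleast_1d(self.fun(x))
                         ~~~~~~~~^^^
    return self.f(x, *self.args, **self.kwargs)
           ~~~~~~^^^^^^^^^^^^^^^^^^^^^^^^^^^^^^
  File "<stdin>", line 19, in <lambda>
  File "h.py", line 9, in proj
    K,T=cal(c); q=K@(T[:3,:3].T@(np.array(p)-T[:3,3])); return q[:2]/q[2]
        ~~~^^^
  File "h.py", line 4, in cal
    d=arm.get_calibration(c); return np.array(d["K"]),np.array(d["pose"])
ValueError: time passes only in moves, steps and waits
```

Both crops confirm the bare aluminium flask: mouth at (703,115) in the top crop, and at (420,415) in the side crop. The ring is centred at top-crop (385,197). The lid is about 43° open, with its free edge running from (185,48) to (168,250) and its tab on the underside. I estimate:

| Item | Estimate (m) |
|---|---|
| Hinge | (0.580, 0.249), yaw −0.087 |
| Ring | (0.562, 0.030) |
| Flask | (0.600, −0.187) |

First I'll close the fingers and go above the lid.

{"api": "step_arm", "payload": {"deltas": [{"z":-30},{"x":-30,"y":-10,"z":-40},{"x":-62,"y":-22,"z":-40},{"x":-94,"y":-33,"z":-40},{"x":-126,"y":-44,"z":-40},{"x":-158,"y":-56,"z":-40},{"x":-190,"y":-67,"z":-40},{"x":-222,"y":-78,"z":-40}], "hand": 0, "squeeze": 40}}

```text
invalid input
```

{"api": "step_arm", "payload": {"deltas": [{"x":-34,"y":-12},{"x":-68,"y":-24},{"x":-102,"y":-36},{"x":-136,"y":-48},{"x":-170,"y":-60},{"x":-204,"y":-72},{"x":-234,"y":-83},{"x":-234,"y":-83}]}}

```text
invalid input
```

{"api": "step_arm", "payload": {"deltas": [{"x":0,"y":0,"z":-30,"twist":0},{"x":-30,"y":-10,"z":-40,"twist":0},{"x":-62,"y":-22,"z":-40,"twist":0},{"x":-94,"y":-33,"z":-40,"twist":0},{"x":-126,"y":-44,"z":-40,"twist":0},{"x":-158,"y":-56,"z":-40,"twist":0},{"x":-190,"y":-67,"z":-40,"twist":0},{"x":-222,"y":-78,"z":-40,"twist":0}], "hand": 0, "squeeze": 40}}

```text
clock: 1.37
eef_pos: [0.394, 0.3416, 0.2575]
orientation: [3.141, 0.0, 2.728]
force: [0.8, 0.9, 0.5]
opening: 0.0002
finger_force: 0.0
```

{"api": "step_arm", "payload": {"deltas": [{"x":-34,"y":-12,"z":0,"twist":0},{"x":-68,"y":-24,"z":0,"twist":0},{"x":-102,"y":-36,"z":0,"twist":0},{"x":-136,"y":-48,"z":0,"twist":0},{"x":-170,"y":-60,"z":0,"twist":0},{"x":-204,"y":-72,"z":0,"twist":0},{"x":-234,"y":-83,"z":0,"twist":0},{"x":-234,"y":-83,"z":0,"twist":0}]}}

```text
clock: 2.03
eef_pos: [0.577, 0.169, 0.2568]
orientation: [-3.141, 0.001, 2.724]
force: [0.3, -0.8, -0.5]
opening: -0.0
finger_force: 0.0
```

{"api": "step_arm", "payload": {"deltas": [{"x":0,"y":0,"z":20,"twist":0},{"x":0,"y":0,"z":40,"twist":0},{"x":0,"y":0,"z":55,"twist":0},{"x":0,"y":0,"z":65,"twist":0},{"x":0,"y":0,"z":75,"twist":0},{"x":0,"y":0,"z":85,"twist":0},{"x":0,"y":0,"z":95,"twist":0},{"x":0,"y":0,"z":105,"twist":0}]}}

```text
clock: 2.7
eef_pos: [0.5742, 0.1729, 0.152]
orientation: [3.141, 0.001, 2.728]
force: [-0.1, 0.2, 1.1]
opening: -0.0001
finger_force: 0.5
```

{"api": "step_arm", "payload": {"deltas": [{"x":0,"y":0,"z":8,"twist":0},{"x":0,"y":0,"z":14,"twist":0},{"x":0,"y":0,"z":20,"twist":0},{"x":0,"y":0,"z":25,"twist":0},{"x":0,"y":0,"z":28,"twist":0},{"x":0,"y":0,"z":28,"twist":0}]}}

```text
clock: 3.2
eef_pos: [0.5737, 0.1728, 0.1237]
orientation: [-3.141, -0.001, 2.728]
force: [-0.5, 1.0, -0.0]
opening: 0.0
finger_force: 0.0
```

{"api": "step_arm", "payload": {"deltas": [{"x":0,"y":0,"z":1,"twist":0},{"x":0,"y":0,"z":2,"twist":0},{"x":0,"y":0,"z":3,"twist":0},{"x":0,"y":0,"z":3,"twist":0}]}}

```text
clock: 3.53
eef_pos: [0.574, 0.1728, 0.1213]
orientation: [3.141, 0.0, 2.728]
force: [0.7, -1.0, 1.2]
opening: 0.0002
finger_force: 0.3
```

```bash
python3 - <<'E'
from h import *
s=arm.get_image("side");t=arm.get_image("top")
b=cv2.resize(s[130:230,225:325],(400,400),interpolation=cv2.INTER_CUBIC)
a=cv2.resize(t[130:230,170:270],(400,400),interpolation=cv2.INTER_CUBIC)
cv2.imwrite("pics/l2.png",np.hstack([b,a])); print(arm.observe()["force"],arm.observe()["eef_pos"])
E
```

```text
[ 0.61254342  1.44659161 -0.2953004 ] [0.57397676 0.17282317 0.12141746]
```

View pics/l2.png

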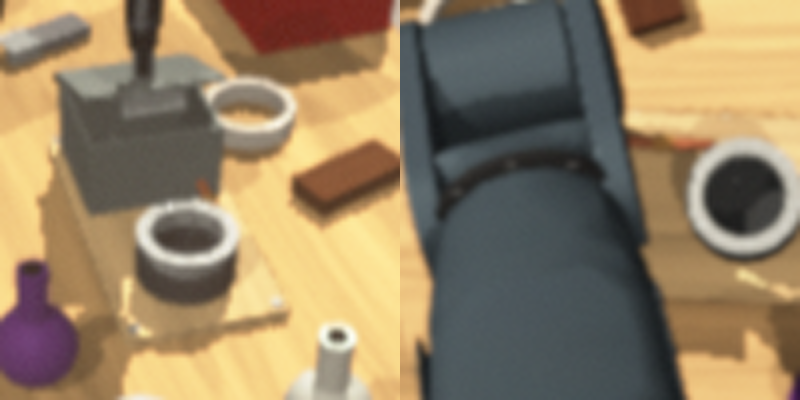

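The side crop shows the lid nearly shut, but its tab is still visible above the front rim at (155,100). I'll keep pressing.

{"api": "step_arm", "payload": {"deltas": [{"x":0,"y":0,"z":3,"twist":0},{"x":0,"y":0,"z":6,"twist":0},{"x":0,"y":0,"z":8,"twist":0},{"x":0,"y":0,"z":10,"twist":0},{"x":0,"y":0,"z":10,"twist":0}]}}

```text
clock: 4.05
eef_pos: [0.5736, 0.1728, 0.1107]
orientation: [-3.141, -0.001, 2.728]
force: [-0.2, 0.3, 0.7]
opening: -0.0001
finger_force: 0.1
```

```bash
python3 - <<'E'
from h import *
s=arm.get_image("side")
cv2.imwrite("pics/l3.png",cv2.resize(s[115:190,225:300],(750,750),interpolation=cv2.INTER_CUBIC)[:600]); print(arm.observe()["force"],arm.observe()["eef_pos"])
f=lambda p:((proj("side",p)-[225,115])*10).round()
c,n=np.cos(-.087),np.sin(-.087)
for l in [(-.065,0,.092),(.065,0,.092),(-.065,-.12,.092),(.065,-.12,.092),(0,-.126,.098)]:
    print(l,f([.58+c*l[0]-n*l[1],.249+n*l[0]+c*l[1],l[2]]))
print("tip",f([.5736,.1728,.086]))
E
```

```text
[-0.18691117  0.42126643  0.51315471] [0.5737246  0.17278137 0.11092648]
(-0.065, 0, 0.092) [136. 342.]
(0.065, 0, 0.092) [461. 298.]
(-0.065, -0.12, 0.092) [209. 522.]
(0.065, -0.12, 0.092) [553. 471.]
(0, -0.126, 0.098) [387. 493.]
tip [352. 443.]
```

View pics/l3.png

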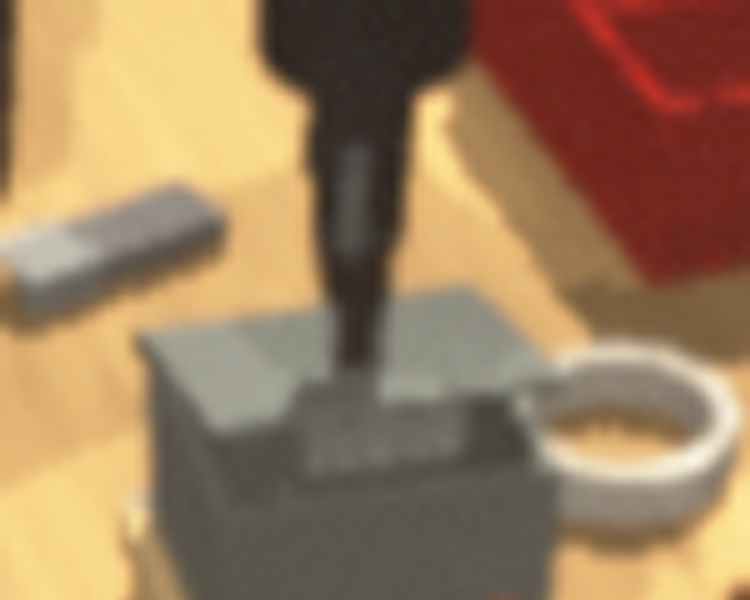

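The tip meets the lid around (352,385). The free edge's left corner is at (215,435) and should be near y 510 when shut, so the lid is still about 30 mm open. I'll press on in guarded steps.

{"api": "step_arm", "payload": {"deltas": [{"x":0,"y":0,"z":3,"twist":0},{"x":0,"y":0,"z":6,"twist":0},{"x":0,"y":0,"z":9,"twist":0},{"x":0,"y":0,"z":9,"twist":0}]}}

```text
clock: 4.43
eef_pos: [0.5736, 0.1728, 0.1015]
orientation: [-3.141, -0.001, 2.728]
force: [-0.5, -0.1, 0.3]
opening: -0.0002
finger_force: 0.0
```

```bash
python3 - <<'E'
from h import *
s=arm.get_image("side")
cv2.imwrite("pics/l4.png",cv2.resize(s[125:185,225:300],(750,600),interpolation=cv2.INTER_CUBIC)); o=arm.observe();print(o["force"],o["wrist_torque"],o["eef_pos"])
E
```

```text
[0.10203046 0.82246154 0.24889851] [-0.04435603  0.02959123  0.01141119] [0.57365624 0.172792   0.10182432]
```

View pics/l4.png

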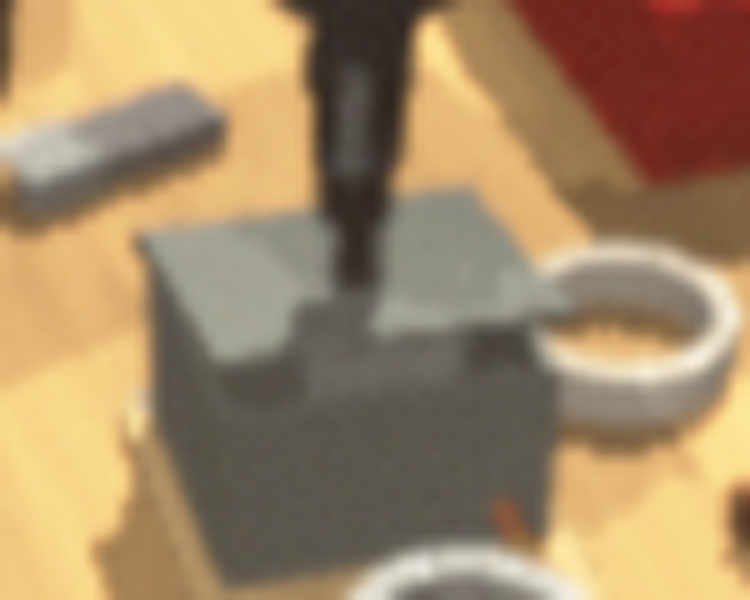

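The lid follows the tip at (355,290). Its edge is at y≈335 and should be at ≈393 when shut, so about 20–25 mm remain at the edge. I'll continue until force builds.

{"api": "step_arm", "payload": {"deltas": [{"x":0,"y":0,"z":3,"twist":0},{"x":0,"y":0,"z":6,"twist":0},{"x":0,"y":0,"z":9,"twist":0},{"x":0,"y":0,"z":9,"twist":0}]}}

```text
clock: 4.82
eef_pos: [0.5736, 0.1727, 0.0926]
orientation: [-3.141, -0.001, 2.728]
force: [0.4, -0.8, -0.5]
opening: -0.0001
finger_force: 0.0
```

{"api": "step_arm", "payload": {"deltas": [{"x":0,"y":0,"z":2,"twist":0},{"x":0,"y":0,"z":3,"twist":0},{"x":0,"y":0,"z":3,"twist":0}]}}

```text
clock: 5.07
eef_pos: [0.5739, 0.1728, 0.0901]
orientation: [-3.141, -0.0, 2.728]
force: [0.2, -0.3, -0.5]
opening: -0.0001
finger_force: 0.0
```

```bash
python3 - <<'E'
from h import *
s=arm.get_image("side")
cv2.imwrite("pics/l5.png",cv2.resize(s[125:185,225:300],(750,600),interpolation=cv2.INTER_CUBIC)); o=arm.observe();print(o["force"],o["wrist_torque"],o["eef_pos"],o["tau"].round(2),o["joint_pos"].round(3))
for c in("side",):
  print([(np.round(np.array(b["box"])*[512,384,512,384],1).tolist(),round(b["score"],2)) for b in arm.find_in(c,"lid_edge")][:2])
E
```

```text
[-0.13304399 -0.86937411 -0.48665496] [-0.03309116 -0.01297122 -0.01259266] [0.57382949 0.17282759 0.09017975] [-3.000e-02 -5.957e+01 -2.495e+01 -2.000e-02 -3.000e-02 -0.000e+00] [ 0.215  0.59   1.622  0.     0.93  -0.942]
[([240.0, 149.4, 282.9, 167.1], 0.65)]
```

View pics/l5.png

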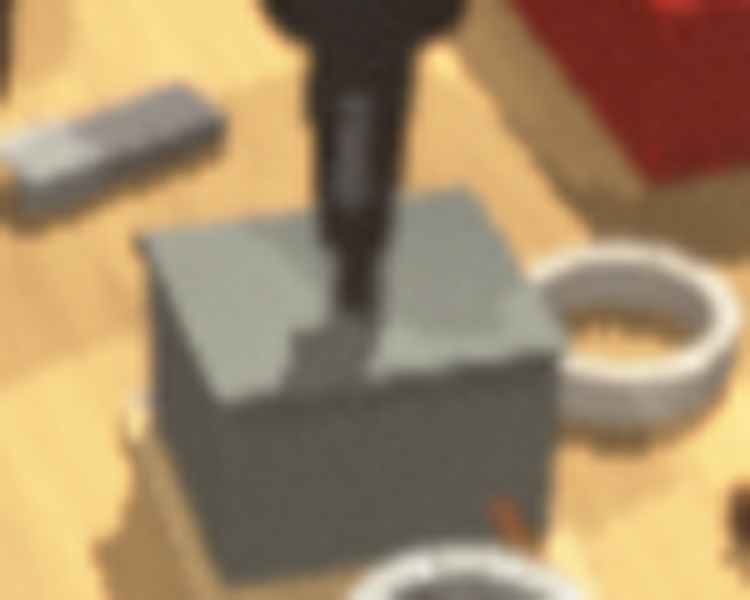

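The lid is almost level now, with its edge from (225,405) to (558,350), a few mm from shut. I'll press until it stops.

{"api": "step_arm", "payload": {"deltas": [{"x":0,"y":0,"z":1,"twist":0},{"x":0,"y":0,"z":2,"twist":0},{"x":0,"y":0,"z":3,"twist":0},{"x":0,"y":0,"z":3,"twist":0}]}}

```text
clock: 5.5
eef_pos: [0.5739, 0.1728, 0.0871]
orientation: [-3.142, -0.0, 2.728]
force: [-0.4, -0.3, 0.6]
opening: 0.0001
finger_force: 0.1
```

{"api": "step_arm", "payload": {"deltas": [{"x":0,"y":0,"z":1,"twist":0},{"x":0,"y":0,"z":2,"twist":0},{"x":0,"y":0,"z":2,"twist":0}]}}

```text
clock: 5.75
eef_pos: [0.5739, 0.1728, 0.0851]
orientation: [-3.142, -0.0, 2.728]
force: [-0.5, 0.6, 0.2]
opening: 0.0003
finger_force: 0.0
```

```bash
cat > e.py <<'E'
from h import *
def edge(g):
    g=cv2.GaussianBlur(g,(0,0),6); d=np.diff(g.astype(float),axis=0)
    return [(c,int(np.argmin(d[200:480,c])+200)) for c in(240,420,460,500,530)]
cr=lambda s:cv2.resize(s[125:185,225:300],(750,600),interpolation=cv2.INTER_CUBIC)
E
python3 - <<'E'
from e import *
s=arm.get_image("side")
for im in(cv2.imread("pics/l5.png"),cr(s)): print(edge(im[:,:,1]))
F=lambda p:((proj("side",p)-[225,125])*10).round()
c,n=np.cos(-.087),np.sin(-.087)
for a in(0,.05,.1):
  print(a,[F([.58+c*x-n*y,.249+n*x+c*y,.092+z]).tolist() for x in(-.067,.067) for y,z in[(-.126*np.cos(a)-.0+.006*np.sin(a),.126*np.sin(a)+.006*np.cos(a))]])
o=[arm.observe()["force"] for _ in range(20)];print(np.mean(o,0))
E
```

```text
[(240, 396), (420, 367), (460, 360), (500, 354), (530, 348)]
[(240, 406), (420, 382), (460, 380), (500, 366), (530, 364)]
0 [[207.0, 419.0], [564.0, 367.0]]
0.05 [[207.0, 404.0], [564.0, 352.0]]
0.1 [[206.0, 389.0], [564.0, 337.0]]
[ 0.22960161 -1.27113965 -0.44088917]
```

{"api": "step_arm", "payload": {"deltas": [{"x":0,"y":0,"z":1,"twist":0},{"x":0,"y":0,"z":2,"twist":0},{"x":0,"y":0,"z":3,"twist":0},{"x":0,"y":0,"z":3,"twist":0}]}}

```text
clock: 6.13
eef_pos: [0.5741, 0.1729, 0.0839]
orientation: [3.141, 0.0, 2.728]
force: [-6.4, -0.7, 17.1]
opening: 0.0
finger_force: 8.6
```

```bash
python3 - <<'E'
from e import *
print(edge(cr(arm.get_image("side"))[:,:,1]),arm.observe()["force"],arm.observe()["tau"])
E
```

```text
[(240, 412), (420, 388), (460, 377), (500, 374), (530, 365)] [-7.93975001 -2.20025317 17.14209695] [-4.29314829e-02 -5.05504024e+01 -2.31790620e+01  1.05092581e-01
 -1.90214172e+00  1.06885385e-03]
```

The lid is shut: 17 N against the stop, with the edge line on its predicted place. The tip meets z = 0.098 m at reported TCP z 0.084, so the real tips sit about 14 mm above the reported TCP. I'll lift and go to the flask using that offset.

{"api": "step_arm", "payload": {"deltas": [{"x":0,"y":0,"z":-30,"twist":0},{"x":0,"y":0,"z":-60,"twist":0},{"x":-5,"y":-10,"z":-80,"twist":0},{"x":-22,"y":-42,"z":-85,"twist":0},{"x":-39,"y":-74,"z":-85,"twist":0},{"x":-56,"y":-106,"z":-85,"twist":0},{"x":-73,"y":-138,"z":-85,"twist":0},{"x":-90,"y":-170,"z":-85,"twist":0}], "hand": 55}}

```text
clock: 6.85
eef_pos: [0.5878, -0.0206, 0.1674]
orientation: [3.141, 0.0, 2.728]
force: [0.9, 1.0, 1.2]
opening: 0.0551
finger_force: 0.0
```

{"api": "step_arm", "payload": {"deltas": [{"x":-17,"y":-32,"z":0,"twist":0},{"x":-34,"y":-64,"z":0,"twist":0},{"x":-51,"y":-96,"z":0,"twist":0},{"x":-68,"y":-128,"z":0,"twist":0},{"x":-78,"y":-149,"z":0,"twist":0},{"x":-78,"y":-149,"z":0,"twist":0},{"x":-78,"y":-149,"z":0,"twist":0}]}}

```text
clock: 7.43
eef_pos: [0.5992, -0.1876, 0.1669]
orientation: [3.141, -0.0, 2.726]
force: [-0.6, 0.1, 0.1]
opening: 0.0552
finger_force: 0.0
```

```bash
python3 - <<'E'
from e import *
s=arm.get_image("side");o=arm.observe()
print(edge(cr(s)[:,:,1]),o["force"],o["eef_pos"])
cv2.imwrite("pics/f1.png",cv2.resize(s[140:250,250:350],(545,600),interpolation=cv2.INTER_CUBIC))
F=lambda p:((proj("side",p)-[250,140])*5.45).round()
p=o["eef_pos"]
for z in(-.025,0,.014): print(z,F(p+[0,0,z]))
print("mouth",F([.600,-.187,.114]),"foot",F([.600,-.187,0]))
E
```

```text
[(240, 414), (420, 387), (460, 380), (500, 370), (530, 285)] [ 0.41971676 -0.4952269   0.23476547] [ 0.59925909 -0.18650671  0.16700184]
-0.025 [325. 370.]
0 [329. 336.]
0.014 [332. 316.]
mouth [322. 407.] foot [304. 547.]
```

View pics/f1.png

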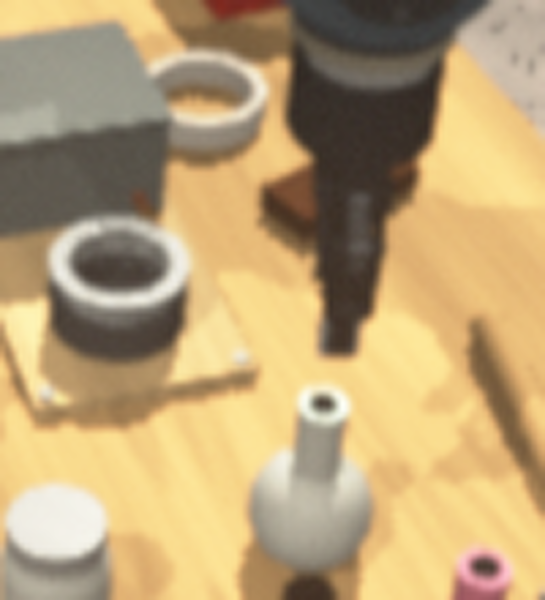

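The flask's mouth is at (323,405), where I predicted it. The fingers are directly above with the tip at (338,352), again near reported TCP height, and the lid is still shut. I'll descend over the neck with force checks.

{"api": "step_arm", "payload": {"deltas": [{"x":0,"y":0,"z":20,"twist":0},{"x":0,"y":0,"z":40,"twist":0},{"x":0,"y":0,"z":55,"twist":0},{"x":0,"y":0,"z":65,"twist":0},{"x":0,"y":0,"z":73,"twist":0},{"x":0,"y":0,"z":80,"twist":0},{"x":0,"y":0,"z":80,"twist":0}]}}

```text
clock: 8.07
eef_pos: [0.5991, -0.1862, 0.0863]
orientation: [-3.142, -0.001, 2.728]
force: [-0.1, 0.0, 0.5]
opening: 0.055
finger_force: 0.0
```

{"api": "step_arm", "payload": {"deltas": [{"x":0,"y":0,"z":3,"twist":0},{"x":0,"y":0,"z":6,"twist":0},{"x":0,"y":0,"z":9,"twist":0},{"x":0,"y":0,"z":12,"twist":0},{"x":0,"y":0,"z":15,"twist":0},{"x":0,"y":0,"z":15,"twist":0}]}}

```text
clock: 8.57
eef_pos: [0.5992, -0.1867, 0.0717]
orientation: [-3.142, -0.001, 2.728]
force: [-0.6, 0.2, -0.2]
opening: 0.055
finger_force: 0.0
```

```bash
python3 - <<'E'
from e import *
s=arm.get_image("side");o=arm.observe()
print(o["force"],o["eef_pos"])
cv2.imwrite("pics/f2.png",cv2.resize(s[180:250,270:340],(600,600),interpolation=cv2.INTER_CUBIC))
F=lambda p:((proj("side",p)-[270,180])*600/70).round()
for z in(0,.06,.066,.08,.09,.1,.114): print(z,F([.600,-.187,z]))
E
```

```text
[ 0.97025358 -0.07675359  0.11923197] [ 0.59926663 -0.18681137  0.07198576]
0 [306. 518.]
0.06 [320. 405.]
0.066 [322. 393.]
0.08 [325. 366.]
0.09 [328. 346.]
0.1 [331. 326.]
0.114 [334. 297.]
```

View pics/f2.png

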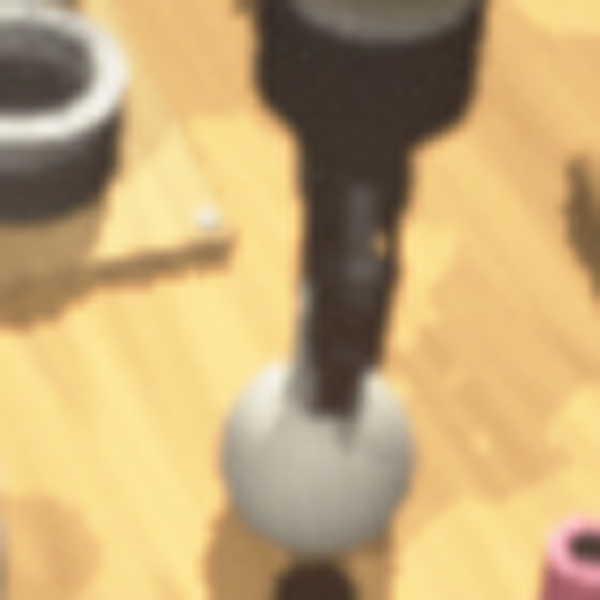

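The fingers straddle the neck, with the near fingertip at (330,412), roughly 82 mm up on the axis. I'll go down 4 mm and close, then lift. That was my tenth picture, so the rest goes by numbers.

{"api": "step_arm", "payload": {"deltas": [{"x":0,"y":0,"z":4,"twist":0},{"x":0,"y":0,"z":4,"twist":0}]}}

```text
clock: 8.78
eef_pos: [0.5992, -0.1867, 0.0677]
orientation: [-3.142, -0.001, 2.728]
force: [-0.2, -0.5, -0.0]
opening: 0.0551
finger_force: 0.0
```

{"api": "step_arm", "payload": {"deltas": [{"x":0,"y":0,"z":0,"twist":0},{"x":0,"y":0,"z":0,"twist":0},{"x":0,"y":0,"z":0,"twist":0},{"x":0,"y":0,"z":0,"twist":0},{"x":0,"y":0,"z":0,"twist":0},{"x":0,"y":0,"z":0,"twist":0},{"x":0,"y":0,"z":0,"twist":0}], "hand": 10, "squeeze": 80}}

```text
clock: 9.37
eef_pos: [0.5997, -0.1867, 0.0685]
orientation: [3.141, 0.0, 2.728]
force: [0.4, 1.9, 3.7]
opening: 0.0264
finger_force: 78.3
```

{"api": "step_arm", "payload": {"deltas": [{"x":0,"y":0,"z":-5,"twist":0},{"x":0,"y":0,"z":-15,"twist":0},{"x":0,"y":0,"z":-30,"twist":0},{"x":0,"y":0,"z":-45,"twist":0},{"x":0,"y":0,"z":-60,"twist":0},{"x":0,"y":0,"z":-75,"twist":0},{"x":0,"y":0,"z":-85,"twist":0},{"x":0,"y":0,"z":-85,"twist":0}]}}

```text
clock: 10.03
eef_pos: [0.6003, -0.1873, 0.1559]
orientation: [-3.142, 0.004, 2.728]
force: [-0.1, 0.0, -2.8]
opening: 0.0259
finger_force: 78.5
```

{"api": "step_arm", "payload": {"deltas": [{"x":10,"y":15,"z":0,"twist":0},{"x":27,"y":41,"z":0,"twist":0},{"x":44,"y":67,"z":0,"twist":0},{"x":61,"y":93,"z":0,"twist":0},{"x":78,"y":119,"z":0,"twist":0},{"x":95,"y":145,"z":0,"twist":0},{"x":112,"y":170,"z":0,"twist":0},{"x":122,"y":183,"z":0,"twist":0}]}}

```text
clock: 10.7
eef_pos: [0.5598, 0.0329, 0.1524]
orientation: [-3.141, -0.002, 2.729]
force: [-0.0, -1.4, -3.2]
opening: 0.0263
finger_force: 78.7
```

{"api": "step_arm", "payload": {"deltas": [{"x":0,"y":0,"z":0,"twist":0},{"x":0,"y":0,"z":0,"twist":0},{"x":0,"y":0,"z":0,"twist":0}]}}

```text
clock: 10.95
eef_pos: [0.5611, 0.0295, 0.1528]
orientation: [-3.141, -0.001, 2.728]
force: [0.0, -0.5, -2.2]
opening: 0.0263
finger_force: 78.7
```

```bash
python3 - <<'E'
from e import *
s=arm.get_image("side");o=arm.observe()
print(o["force"],o["eef_pos"],o["opening"],o["finger_force"],edge(cr(s)[:,:,1])[:4])
for n in("flask","ring_top","bottle","jar"):
  print(n,[(np.round(np.array(b["box"])*[512,384,512,384],1).tolist(),round(b["score"],2)) for b in arm.find_in("side",n)][:4])
p=o["eef_pos"]
# flask belly centre if foot hangs at rep z-.0685
q=proj("side",[p[0],p[1],p[2]-.0685+.031]); print("belly expected",q, "foot",proj("side",[p[0],p[1],p[2]-.0685]),"ring",proj("side",[.562,.03,.06]))
E
```

```text
[ 0.99342708 -0.05368818 -2.5337618 ] [0.56124346 0.02913756 0.15292547] 0.026253044160915822 78.71654033660889 [(240, 413), (420, 384), (460, 257), (500, 208)]
flask [([221.0, 194.6, 244.8, 228.2], 0.85), ([263.7, 161.6, 282.8, 187.5], 0.78), ([326.8, 241.6, 349.5, 274.6], 0.72), ([223.3, 264.8, 252.8, 300.6], 0.61)]
ring_top [([257.0, 185.8, 287.7, 199.4], 0.7)]
bottle [([292.5, 244.8, 315.2, 288.8], 0.83), ([260.5, 166.5, 284.6, 187.8], 0.34)]
jar [([250.9, 230.0, 271.2, 260.5], 0.55)]
belly expected [271.33585133 175.8888465 ] foot [271.04590181 182.97755101] ring [270.93512418 188.22660191]
```

{"api": "step_arm", "payload": {"deltas": [{"x":0,"y":0,"z":8,"twist":0},{"x":0,"y":0,"z":16,"twist":0},{"x":0,"y":0,"z":24,"twist":0},{"x":0,"y":0,"z":30,"twist":0},{"x":0,"y":0,"z":34,"twist":0},{"x":0,"y":0,"z":34,"twist":0}]}}

```text
clock: 11.7
eef_pos: [0.5615, 0.03, 0.1188]
orientation: [3.141, -0.0, 2.728]
force: [1.3, 1.2, 4.0]
opening: 0.0264
finger_force: 79.4
```

{"api": "step_arm", "payload": {"deltas": [{"x":0,"y":0,"z":2,"twist":0},{"x":0,"y":0,"z":4,"twist":0},{"x":0,"y":0,"z":6,"twist":0},{"x":0,"y":0,"z":8,"twist":0},{"x":0,"y":0,"z":8,"twist":0}]}}

```text
clock: 12.12
eef_pos: [0.5619, 0.03, 0.1116]
orientation: [3.141, 0.001, 2.728]
force: [0.2, 3.9, 6.8]
opening: 0.0262
finger_force: 79.9
```

{"api": "step_arm", "payload": {"deltas": [{"x":0,"y":0,"z":2,"twist":0},{"x":0,"y":0,"z":4,"twist":0},{"x":0,"y":0,"z":6,"twist":0},{"x":0,"y":0,"z":8,"twist":0},{"x":0,"y":0,"z":8,"twist":0}], "squeeze": 100}}

```text
clock: 12.53
eef_pos: [0.5623, 0.0301, 0.1041]
orientation: [3.14, 0.002, 2.728]
force: [1.1, 4.8, 10.7]
opening: 0.0258
finger_force: 98.1
```

{"api": "step_arm", "payload": {"deltas": [{"x":0,"y":0,"z":1,"twist":0},{"x":0,"y":0,"z":2,"twist":0},{"x":0,"y":0,"z":3,"twist":0},{"x":0,"y":0,"z":3,"twist":0}]}}

```text
clock: 12.87
eef_pos: [0.563, 0.0306, 0.1016]
orientation: [3.138, 0.004, 2.727]
force: [4.2, 8.2, 9.8]
opening: 0.0257
finger_force: 98.5
```

Force to the side is growing, with the ring pushing toward +x, +y, so the flask sits slightly off centre. I'll shift 2 mm that way and press on.

{"api": "step_arm", "payload": {"deltas": [{"x":0,"y":1,"z":0,"twist":0},{"x":0,"y":2,"z":0,"twist":0},{"x":0,"y":2,"z":0,"twist":0}]}}

```text
clock: 13.12
eef_pos: [0.5639, 0.0324, 0.1017]
orientation: [3.139, 0.004, 2.728]
force: [4.2, 6.8, 8.7]
opening: 0.0257
finger_force: 98.5
```

{"api": "step_arm", "payload": {"deltas": [{"x":0,"y":0,"z":1,"twist":0},{"x":0,"y":0,"z":2,"twist":0},{"x":0,"y":0,"z":2,"twist":0}]}}

```text
clock: 13.37
eef_pos: [0.5639, 0.0324, 0.0996]
orientation: [3.139, 0.004, 2.728]
force: [2.9, 7.0, 9.0]
opening: 0.0259
finger_force: 98.5
```

{"api": "step_arm", "payload": {"deltas": [{"x":0,"y":0,"z":1,"twist":0},{"x":0,"y":0,"z":2,"twist":0},{"x":0,"y":0,"z":3,"twist":0},{"x":0,"y":0,"z":3,"twist":0}]}}

```text
clock: 13.7
eef_pos: [0.5639, 0.0323, 0.0967]
orientation: [3.139, 0.004, 2.728]
force: [2.9, 5.8, 11.7]
opening: 0.0257
finger_force: 98.5
```

```bash
python3 - <<'E'
from e import *
s=arm.get_image("side");t=arm.get_image("top");o=arm.observe()
cv2.imwrite("pics/p1.png",s)
print(o["force"],o["wrist_torque"],o["eef_pos"],edge(cr(s)[:,:,1])[:2])
for c in("side","top"):
 for n in("flask","ring_top"):
  print(c,n,[(np.round(np.array(b["box"])*[512,384,512,384],1).tolist(),round(b["score"],2)) for b in arm.find_in(c,n)][:4])
print("ring free/down",proj("side",[.562,.03,.06]),proj("side",[.562,.03,.042]))
# ring flange lowest-row profile (bright) around columns
g=cv2.cvtColor(s,cv2.COLOR_BGR2GRAY)
for c in(264,268,272,276,280): print(c,g[165:206,c].tolist())
E
```

```text
[ 4.03097537  6.97066796 11.02843666] [ 1.3536101  -0.62168385  0.03567901] [0.56397643 0.03234943 0.09682617] [(240, 415), (420, 390)]
side flask [([259.3, 179.8, 283.5, 200.1], 0.79), ([226.4, 262.5, 249.5, 301.2], 0.76), ([223.5, 195.5, 245.3, 226.6], 0.65), ([321.7, 242.1, 347.3, 274.6], 0.57)]
side ring_top [([259.6, 186.6, 288.9, 200.8], 0.62)]
top flask [([356.2, 144.1, 381.8, 171.0], 0.68), ([354.6, 241.4, 381.8, 262.3], 0.56)]
top ring_top []
ring free/down [270.93512418 188.22660191] [270.77348757 192.15721262]
264 [82, 79, 81, 83, 86, 89, 86, 87, 87, 88, 87, 89, 90, 92, 118, 158, 188, 205, 202, 194, 182, 172, 164, 160, 158, 154, 149, 142, 135, 128, 127, 131, 127, 110, 86, 70, 67, 68, 74, 96, 123]
268 [55, 59, 58, 60, 61, 59, 57, 62, 82, 100, 105, 108, 111, 133, 164, 173, 172, 176, 181, 181, 181, 179, 179, 176, 173, 170, 164, 160, 155, 147, 138, 129, 124, 127, 114, 90, 72, 69, 67, 74, 90]
272 [77, 68, 60, 54, 51, 48, 50, 50, 50, 51, 48, 50, 50, 55, 70, 99, 121, 138, 160, 175, 179, 179, 180, 176, 172, 168, 164, 158, 153, 147, 138, 130, 126, 129, 123, 99, 77, 68, 70, 70, 77]
276 [61, 72, 83, 109, 130, 123, 101, 93, 96, 99, 102, 102, 108, 137, 173, 184, 184, 188, 190, 198, 197, 187, 175, 166, 159, 153, 148, 144, 137, 130, 123, 119, 122, 124, 110, 86, 70, 67, 69, 71, 94]
280 [96, 94, 91, 94, 107, 129, 141, 144, 143, 150, 161, 166, 177, 197, 218, 222, 213, 203, 196, 186, 177, 164, 151, 137, 132, 126, 123, 130, 135, 142, 148, 151, 130, 95, 71, 64, 63, 68, 86, 117, 140]
```

```bash
python3 - <<'E'
import cv2,numpy as np
a=cv2.cvtColor(cv2.imread("pics/l2.png")[:,:400],cv2.COLOR_BGR2GRAY)
s=cv2.imread("pics/p1.png");b=cv2.cvtColor(cv2.resize(s[130:230,225:325],(400,400),interpolation=cv2.INTER_CUBIC),cv2.COLOR_BGR2GRAY)
for c in range(150,232,10):
  r=[]
  for g in(a,b):
    d=np.diff(cv2.GaussianBlur(g,(0,0),3).astype(float)[:,c]); r+=[130+(225+np.argmin(d[225:300]))/4]
  print(225+c/4,r,round(r[1]-r[0],2))
from h import proj
for z in(.06,.042): print(proj("side",[.543,-.012,z]))
E
```

```text
262.5 [np.float64(193.5), np.float64(197.25)] 3.75
265.0 [np.float64(194.75), np.float64(198.25)] 3.5
267.5 [np.float64(195.5), np.float64(199.25)] 3.75
270.0 [np.float64(196.0), np.float64(200.5)] 4.5
272.5 [np.float64(196.25), np.float64(200.25)] 4.0
275.0 [np.float64(195.75), np.float64(199.5)] 3.75
277.5 [np.float64(195.75), np.float64(199.0)] 3.25
280.0 [np.float64(194.75), np.float64(198.25)] 3.5
282.5 [np.float64(193.0), np.float64(196.5)] 3.5
[270.21423743 196.74826793]
[270.05448367 200.70984523]
```

The ring has moved about 3.7 of the 4.0 px expected for the full stroke. I'll press on until the stop shows in the force.

{"api": "step_arm", "payload": {"deltas": [{"x":0,"y":0,"z":1,"twist":0},{"x":0,"y":0,"z":2,"twist":0},{"x":0,"y":0,"z":2,"twist":0},{"x":0,"y":0,"z":2,"twist":0}], "squeeze": 115}}

```text
clock: 14.33
eef_pos: [0.5642, 0.0325, 0.0952]
orientation: [3.138, 0.005, 2.728]
force: [3.0, 8.0, 13.8]
opening: 0.0254
finger_force: 113.1
```

{"api": "step_arm", "payload": {"deltas": [{"x":0,"y":0,"z":1,"twist":0},{"x":0,"y":0,"z":2,"twist":0},{"x":0,"y":0,"z":2,"twist":0},{"x":0,"y":0,"z":2,"twist":0}]}}

```text
clock: 14.67
eef_pos: [0.5647, 0.0327, 0.0944]
orientation: [3.138, 0.006, 2.728]
force: [0.2, 10.3, 24.4]
opening: 0.0256
finger_force: 114.6
```

{"api": "step_arm", "payload": {"deltas": [{"x":0,"y":0,"z":0,"twist":0},{"x":0,"y":0,"z":0,"twist":0},{"x":0,"y":0,"z":0,"twist":0},{"x":0,"y":0,"z":0,"twist":0},{"x":0,"y":0,"z":0,"twist":0},{"x":0,"y":0,"z":0,"twist":0}]}}

```text
clock: 15.17
eef_pos: [0.5647, 0.0327, 0.0944]
orientation: [3.138, 0.006, 2.728]
force: [-0.4, 9.9, 25.1]
opening: 0.0256
finger_force: 114.6
```

```bash
python3 - <<'E'
from e import *
s=arm.get_image("side");o=arm.observe();print(o["force"],o["eef_pos"],o["finger_force"],edge(cr(s)[:,:,1])[:2])
a=cv2.cvtColor(cv2.imread("pics/l2.png")[:,:400],cv2.COLOR_BGR2GRAY)
b=cv2.cvtColor(cv2.resize(s[130:230,225:325],(400,400),interpolation=cv2.INTER_CUBIC),cv2.COLOR_BGR2GRAY)
e=lambda g,c:225+np.argmin(np.diff(cv2.GaussianBlur(g,(0,0),3).astype(float)[:,c])[225:300])
print(np.mean([e(b,c)-e(a,c) for c in range(150,232,5)])/4)
for n in("bottle","jar"): print(n,[np.round(np.array(b["box"])*[512,384,512,384],1).tolist() for b in arm.find_in("side",n)][:2])
E
```

```text
[-0.47461909 10.37690022 24.67425287] [0.56471468 0.03267237 0.09437234] 114.57208514213562 [(240, 417), (420, 388)]
4.029411764705882
bottle [[294.9, 247.2, 315.2, 290.3]]
jar [[250.4, 230.2, 274.1, 261.6]]
```

The ring has moved 4.0 px, which is the full stroke, and 25 N is holding steady against the stop. The lid edge is at its shut position, and the bottle and jar are where they were. I'm handing in.

```bash
python3 -c "
from bench import arm
print(arm.close_job())"
```

```text
the job is handed in; nothing more can be done
None
```

I handed the job in with the lid shut and the flask still held at about 25 N against the ring's stop; the lid and full ring stroke were checked in the side camera, but no verdict came back.

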